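Raise a 3D printer's window to its mark and start the print

ROBOT

A 6-joint arm with a two-finger parallel gripper is mounted at the origin on the work surface. World frame = base frame: x ahead of the robot, y to its left, z up, the work surface at z = 0. Lengths are in m, angles in degrees, forces in N, time in s.
With the tool pointing down it reaches from about 0.4 to 0.825 m from the base axis. Payload 7 kg.
Tool frame: the origin (TCP) lies on the centre line of the jaws, within the pads' length; the fingertips stand 22 mm ahead of it and the grasp point (between the pads) lies 3 mm ahead of it; z points along the fingers, y is the line along which they close (so a half turn about z gives the same grasp; the last joint's range is limited). The gripper opens to 88 mm and grips with 3 to 60 N. Pads are 19 mm wide; open, the fingers measure 130 mm over their backs; the gripper's body (78 mm by 193 mm) begins 47 mm behind the grasp point.
Start: joints at [-49.441, 20.546, 0.682, 0, -70.136, -16.507], TCP at [0.275, -0.616, 0.249] pointing down, gripper open.
Joint ranges: [-176.03, 176.03], [-82.01, 121.73], [-58.28, 71.71], [-173.87, 95.51], [-174.79, -0.11], [-173.66, 173.66]. Speed limits (degrees/s): [136.94, 136.94, 172.46, 180, 180, 180].

INTERFACE

Orientations are given as [roll, pitch, yaw] about the fixed x, y, z axes, in that order (R = Rz(yaw) Ry(pitch) Rx(roll)).
In Python, from plant import get_state, cams, r gives the robot as it stands.
- The arm moves only by the tool apply_moves, never from a script. Its argument "targets" is a list of rows, each an object with "dp": the shift along the world's x, y, z in m, a list of three; "yaw": the turn about the world's z in degrees. In form: [{"dp": [x, y, z], "yaw": yaw}, ...]. A call has 1 to 20 rows; each row is the pose to reach, as a shift and turn from the pose commanded when the call began; what a row does not reach only later rows make up. A row lasts 1/12 s, in which the tool goes at most 41.7 mm and 7.16 degrees, less where a joint would pass 70% of its speed; a pose out of reach is approached as far as the arm can. A call with a gripper value outside its range is refused whole. "grip" is the gripper command: -1 is fully open, 1 is shut, values between are in proportion, set as the call begins (left out, the last holds). The fingers move at their own pace and stop on an object; "squeeze" is the grip in N (left out, the last holds). Time passes only in rows, so rows that repeat a pose let the fingers close. It gives the time, the measured TCP pose, the force, the opening and the grip force at its end, in the units of the state.
- get_state(): the state, without advancing time (a new reading comes with each control period).
- cams.capture(name): name is "side" or "top"; returns a dict with "image" (384x512x3 uint8, red, green, blue), "range_z" (384x512 float32, m along the optical axis (not along the pixel's ray), 0 where there is no reading), "fx", "fy", "cx", "cy" (pixels), "R" (3x3) and "t" (3): a world point X has camera coordinates R X + t. Camera axes: x right, y down, z forward; pixel columns grow to the right and rows downward; lengths in m; the calibration is good to about 2 mm. A picture is of the moment at which its call begins.
- r.close_job(): hands the job in; it is judged then, once.
The state is a dict: "time_s": time; "joints": joint angles; "qd": joint speeds; "joint_torque": joint torques, N m; "tcp_pos": TCP position; "eef_rot": TCP orientation; "contact_force": force on the tool from outside, world axes, zero at the start; "moment": the same for the moment, N m; "gripper_width": finger opening in m; "gripper_force": force on a finger pad.
Only numpy, scipy, OpenCV 4.12 (cv2) and the standard library are available. Lean on these libraries where they do the work, as an engineer would, in place of code of your own. Each camera call takes 0.05 s, during which the arm holds its last target. There are 200 camera calls.

TASK

Make the white open-frame 3D printer ready and start it: with the fingers, push its counterweighted front window up from beneath its lip until the red pointer is level with the green band on the column, and leave it standing there. Then press the green start button on the grey control pod down with a fingertip and let it go. Pinch and lift nothing, and leave the other things on the bench where they are.

Things in the scene. Friction and masses are not known exactly. Their poses are not given: they have to be found in the camera images.
- printer: White open-frame desktop printer, fixed, 430 mm wide, 270 mm deep, 500 mm tall. Origin at bench level in the middle of its front plane; its x axis points into the machine (away from the robot, roughly), y to the left, z up. The base (360 mm wide, 100 mm high) starts 20 mm behind the front plane; two 35 x 35 mm columns, 500 mm tall, stand behind the front plane, centred 197.5 mm to the left and right.
- sash (a joint): Height of the sliding window above its lowest position, m, 0 to 0.21. The window moves straight up and down in front of the columns; it is counterweighted and stays at whatever height it is left; about 3 to 4 N moves it either way. Pane 354 mm wide, 160 mm high, its front face 15 mm before the front plane.
- lip (a point): Aluminium lip along the window's lower edge, 300 mm wide, 10 mm thick, sticking out 45 mm from the pane's face towards the robot, with a black rubber strip on its top. This point is in the middle of its front edge, at the height of the underside. It rises with the window: its underside is 115 mm above the bench when joint sash is 0. The space beneath it is free down to the bench, and back to the base.
- pointer (a point): Red pointer, a bar 7 mm tall, that sticks out from the window's lower left corner across the left column and 69 mm beyond that column's outer side. This point is at its middle height, 20 mm short of its tip. It moves with the window.
- mark: Green band, 24 mm tall, clamped around the left column (robot's left, printer +y) with a flag on the outer side. Origin at its middle height, on the column's axis. Its height differs from run to run. Fixed.
- pod: Grey control pod 110 x 90 x 35 mm, fixed on the bench at the left or the right before the printer. Origin at the centre of its underside.
- start_top (a point): Centre of the top face of the green start button (34 mm across) on top of the pod. It is pressed straight down.
- start (a joint): Travel of the start button, m: 0 up, 0.006 fully down (about 5 N). It springs back when let go.
- spool: Black-flanged spool with orange filament lying flat, 110 mm across, 45 mm high. Origin at the centre of its underside. Bystander.
- scraper: Scraper (spatula) lying on the bench, 266 mm long, up to 20 mm high. Origin at bench level near the middle of its length. Bystander.
- wrench: Wrench lying on the bench, about 170 mm long, 8 mm thick. Origin at its underside near the middle of its length. Bystander.
- jar: Clear jar with red cap, 60 mm across, 80 mm high. Origin at the centre of its underside. Bystander.
- bracket: Blue printed angle bracket, 60 x 40 x 51 mm. Origin at its underside. Bystander.
- mug: Blue mug, 80 mm across, 90 mm high. Origin at the centre of its underside. Bystander.
Things that resemble listed ones, but are neither listed nor needed, are in the scene too. Leave any pink or turquoise look-alike of the pod alone.

How it is judged (in metres and radians):
On the way, in this order (a step that is already met when the one before it is completed fails the run):
1. the fingers push the window up from beneath its lip (contact force between the fingers and sash_c0 above 0.5 N and velocity of joint sash above 0.003 m/s and z of pointer in the frame of mark below -0.012 m), for 0.05 s.
2. the pointer stands level with the green band, with the fingers off the lip (z of pointer in the frame of mark between -0.012 and 0.012 m and contact force between the fingers and sash_c0 below 0.2 N), for 0.2 s.
3. the start button is pressed down by the fingers (value of joint start above 0.0035 m and contact force between the fingers and anything else above 0.5 N), for 0.05 s.
At the end, for the whole second after the job is handed in: The pointer's middle is within 12 mm of the height of the green band's middle (inside the band), the window is still, and the start button has sprung back (z of pointer in the frame of mark between -0.012 and 0.012 m and velocity of joint sash between -0.003 and 0.003 m/s and value of joint start below 0.0015 m); the robot touches nothing.
It fails at once if the start button is pressed while the window is not at its mark (value of joint start above 0.0035 m and not (z of pointer in the frame of mark between -0.012 and 0.012 m)).
It fails at once if the lip is pinched between the fingers (pressed from above and beneath at once) (contact force between the fingers and sash_c0 above 1 N and contact force between the fingers and sash_c1 above 1 N).
It fails at once if a bystander (spool, scraper, wrench, jar, bracket or mug) is lifted or shifted by more than 30 mm (distance of any of spool, scraper, wrench, jar, bracket, mug from where it was at the start of the episode above 0.03 m).
It also fails if it takes over 64 s, if anything falls off the work surface, if the arm or the gripper's body presses on something with over 40 N, if the wrist force passes 120 N, or if a joint passes its speed limit or range.

## Working session

There is one attempt and no reset: what is moved stays moved. The work goes in short steps, Python scripts to look and compute and a tool call to move; the robot and the scene stay as the last step left them, time stands still between calls to the robot, and variables do not carry over. Pictures are saved under pics/ and viewed, at most 10 in all, crops included, and the job is handed in when it is done.

Besides the shell and the picture viewer there is one more tool, called after "Call:" as a command line: name --argument value ..., lists and objects as JSON in quotes. apply_moves: Moves the arm, as the interface text tells. Its arguments: {"type":"object","properties":{"targets":{"type":"array","items":{"type":"object","properties":{"dp":{"type":"array","items":{"type":"number"}},"yaw":{"type":"number"}}}},"grip":{"type":"number"},"squeeze":{"type":"number"}},"required":["targets"]}

```bash
mkdir -p pics
cat > h.py <<'E'
import numpy as np, cv2
from plant import get_state, cams, r
def cap(n,f=None):
    c=cams.capture(n)
    if f: cv2.imwrite('pics/'+f,c['image'][:,:,::-1])
    return c
def world(c):
    z=c['range_z'];v,u=np.indices(z.shape)
    P=np.stack([(u-c['cx'])/c['fx']*z,(v-c['cy'])/c['fy']*z,z],-1)
    W=(P-np.array(c['t']))@np.array(c['R'])
    W[z==0]=np.nan
    return W
E
python3 - <<'E'
from h import *
for n in('side','top'):
    c=cap(n,n+'0.png'); np.savez(n+'0.npz',**c)
    print(n,c['fx'],np.round(-np.array(c['R']).T@c['t'],3),np.round(c['R'],2).tolist())
s=get_state();print(s['tcp_pos'],s['eef_rot'],s['time_s'],s['gripper_width'])
E
```

```text
side 475.1186717045596 [0.005 0.814 1.235] [[-0.84, -0.54, 0.02], [-0.41, 0.61, -0.68], [0.36, -0.58, -0.73]]
top 436.8832958732216 [0.445 0.02  1.356] [[-0.0, -1.0, 0.02], [-1.0, -0.0, -0.06], [0.06, -0.02, -1.0]]
[ 0.27492256 -0.61604268  0.24773605] [ 1.79916237e+02 -8.22761488e-03 -1.55952821e+02] 0.1 0.087736296923566
```

View pics/side0.png

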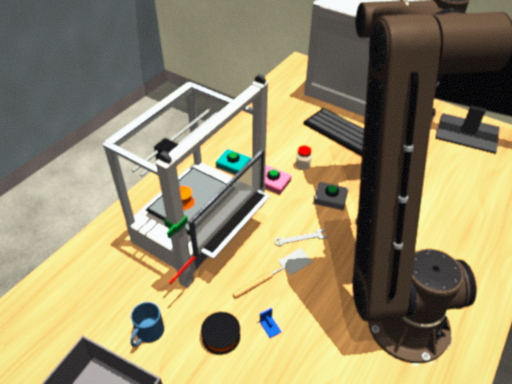

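View pics/top0.png

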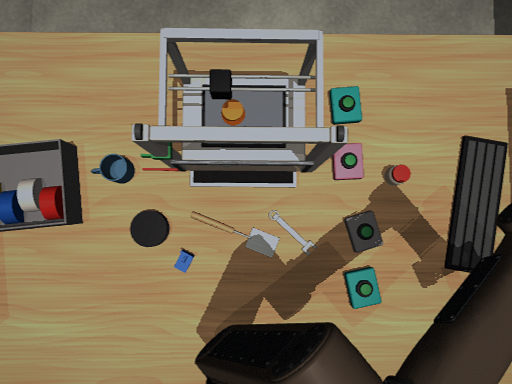

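Pod candidates in the top view are turquoise (345,104) and (362,287), pink (348,161) and grey (363,231). The grey one, at (331,195) in the side view, fits the description. The red pointer is at side (182,270) and top (158,169). The green band is at side (178,225) and top (157,156). The window is nearly at the bottom.

Run:
```python
from h import *
D={n:dict(np.load(n+'0.npz')) for n in('side','top')}
W={n:world(D[n]) for n in D}
def blob(n,box,f,nm):
    u0,v0,u1,v1=box;im=D[n]['image'].astype(int);m=np.zeros(im.shape[:2],bool)
    R,G,B=[im[...,i] for i in range(3)]
    m[v0:v1,u0:u1]=f(R,G,B)[v0:v1,u0:u1]
    P=W[n][m];P=P[~np.isnan(P[:,0])];v,u=np.nonzero(m)
    print(nm,n,len(P),'px',u.mean().round(),v.mean().round(),'med',np.median(P,0).round(4),'p5',np.percentile(P,5,axis=0).round(4),'p95',np.percentile(P,95,axis=0).round(4))
red=lambda R,G,B:(R>120)&(R>2*G)&(R>2*B)
grn=lambda R,G,B:(G>40)&(G>1.6*R)&(G>1.3*B)
blob('side',(160,245,205,290),red,'ptr');blob('top',(135,160,190,175),red,'ptr')
blob('side',(155,205,200,245),grn,'band');blob('top',(135,140,180,165),grn,'band')
blob('side',(315,180,350,210),grn,'btn');blob('top',(350,215,380,250),grn,'btn')
# lip: top view points
w=W['top']
for u in (200,220,243,270,290):
    print(u,[(v,*w[v,u].round(3)) for v in range(148,190,3)])
blob('side',(300,170,360,215),lambda R,G,B:(R+G+B<330),'pod');
a=D['side']['image'];cv2.imwrite('pics/crop.png',np.hstack([cv2.resize(a[150:300,130:280][:,:,::-1],(400,400)),cv2.resize(D['top']['image'][200:260,330:390][:,:,::-1],(400,400))]))
```

```text
ptr side 138 px 182.0 269.0 med [0.5965 0.2622 0.1299] p5 [0.5924 0.2218 0.0037] p95 [0.6691 0.3216 0.1337]
ptr top 73 px 160.0 169.0 med [0.5954 0.2727 0.1312] p5 [0.5933 0.2346 0.1258] p95 [0.5984 0.3187 0.1354]
band side 204 px 175.0 226.0 med [0.6069 0.2609 0.2958] p5 [0.6018 0.2242 0.2813] p95 [0.638 0.284 0.302]
band top 106 px 160.0 153.0 med [0.6087 0.2272 0.2988] p5 [0.6026 0.2183 0.2895] p95 [0.6368 0.2832 0.302 ]
btn side 65 px 332.0 189.0 med [ 0.416  -0.3178  0.0558] p5 [ 0.4029 -0.336   0.0466] p95 [ 0.434  -0.3053  0.0604]
btn top 97 px 366.0 231.0 med [ 0.4197 -0.3231  0.0568] p5 [ 0.407  -0.3371  0.0518] p95 [ 0.4316 -0.3095  0.0616]
200 [(148, np.float64(0.66), np.float64(0.167), np.float64(0.103)), (151, np.float64(0.652), np.float64(0.168), np.float64(0.098)), (154, np.float64(0.643), np.float64(0.168), np.float64(0.097)), (157, np.float64(0.634), np.float64(0.167), np.float64(0.102)), (160, np.float64(0.599), np.float64(0.146), np.float64(0.281)), (163, np.float64(0.592), np.float64(0.146), np.float64(0.283)), (166, np.float64(0.593), np.float64(0.154), np.float6
[... 3478 characters left out ...]
)), (163, np.float64(0.593), np.float64(-0.077), np.float64(0.279)), (166, np.float64(0.591), np.float64(-0.081), np.float64(0.233)), (169, np.float64(0.591), np.float64(-0.087), np.float64(0.172)), (172, np.float64(0.587), np.float64(-0.09), np.float64(0.137)), (175, np.float64(0.579), np.float64(-0.09), np.float64(0.133)), (178, np.float64(0.57), np.float64(-0.09), np.float64(0.135)), (181, np.float64(0.561), np.float64(-0.09), np.float64(0.136)), (184, np.float64(0.553), np.float64(-0.09), np.float64(0.137)), (187, np.float64(0.556), np.float64(-0.102), np.float64(-0.003))]
pod side 889 px 335.0 193.0 med [ 0.4111 -0.3071  0.0324] p5 [ 0.3592 -0.4944 -0.0031] p95 [ 0.4638 -0.2662  0.0576]
```

View pics/crop.png

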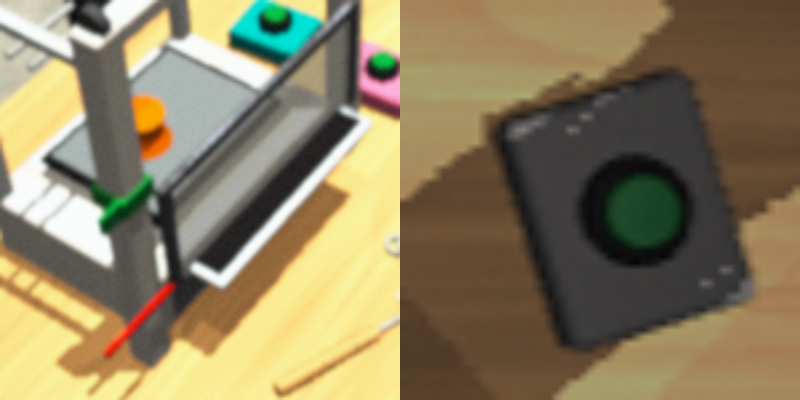

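The crop confirms the dark grey pod and its green button at top (366,231). The pointer hangs well below the green band. Before planning the push, I'll bring the tool in front of the lip and look at the finger shape, because the moves only allow a tool-down pose with yaw.

Call:
apply_moves --targets '[{"dp":[0.0,0.04,0.0],"yaw":0},{"dp":[0.01,0.08,0.0],"yaw":0},{"dp":[0.02,0.12,0.0],"yaw":0},{"dp":[0.03,0.16,0.0],"yaw":-4},{"dp":[0.04,0.2,0.0],"yaw":-8},{"dp":[0.05,0.24,0.0],"yaw":-12},{"dp":[0.06,0.28,0.0],"yaw":-16},{"dp":[0.07,0.32,0.0],"yaw":-20},{"dp":[0.08,0.36,0.0],"yaw":-24},{"dp":[0.09,0.4,0.0],"yaw":-24},{"dp":[0.1,0.44,0.0],"yaw":-24},{"dp":[0.11,0.48,0.0],"yaw":-24},{"dp":[0.12,0.52,0.0],"yaw":-24},{"dp":[0.13,0.56,0.0],"yaw":-24},{"dp":[0.14,0.6,0.0],"yaw":-24},{"dp":[0.15,0.63,0.0],"yaw":-24},{"dp":[0.155,0.65,0.0],"yaw":-24},{"dp":[0.155,0.65,0.0],"yaw":-24}]'

```text
time_s: 1.6
tcp_pos: [0.4309, 0.0368, 0.2484]
eef_rot: [180.0, 0.0, -179.8]
contact_force: [0.0, -0.2, 0.4]
gripper_width: 0.0878
gripper_force: 0.0
```

Run:
```python
from h import *
c=cap('side');t=cap('top');s=get_state();print(s['tcp_pos'],s['eef_rot'],s['joints'],s['contact_force'],s['time_s'])
p=np.array(c['R'])@s['tcp_pos']+c['t'];u=int(p[0]/p[2]*c['fx']+c['cx']);v=int(p[1]/p[2]*c['fy']+c['cy']);print(u,v)
a=c['image'][max(0,v-90):v+60,max(0,u-75):u+75][:,:,::-1]
b=t['image'][90:240,180:330][:,:,::-1]
cv2.imwrite('pics/g.png',np.hstack([cv2.resize(x,(400,400),interpolation=cv2.INTER_CUBIC) for x in(a,b)]))
```

```text
[0.42987766 0.03431771 0.24817551] [-1.79978848e+02 -5.34367773e-02 -1.79832626e+02] [ 3.09637352e+01 -3.22670034e+00 -2.81276495e+01 -1.01270640e-02
 -6.51557824e+01 -1.20792092e+02] [-0.47200812 -0.11265221 -0.61669913] 1.7
279 212
```

View pics/g.png

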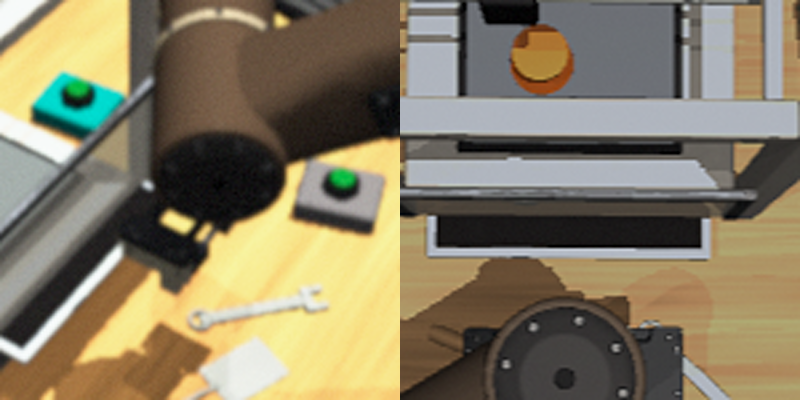

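The crop shows the fingers pointing straight down beside the lip, right of centre. A vertical finger has no surface facing up beneath the lip, so I need the tool tilted. I'll check in free space, above everything, how a pose out of reach is approached and whether the tool tilts.

Call:
apply_moves --targets '[{"dp":[-0.01,0,0.04],"yaw":0},{"dp":[-0.01,0,0.08],"yaw":0},{"dp":[-0.01,0,0.12],"yaw":0},{"dp":[-0.01,0,0.16],"yaw":0},{"dp":[-0.01,0,0.2],"yaw":0},{"dp":[-0.01,0,0.24],"yaw":0},{"dp":[-0.01,0,0.28],"yaw":0},{"dp":[-0.01,0,0.32],"yaw":0},{"dp":[-0.01,0,0.36],"yaw":0},{"dp":[-0.01,0,0.4],"yaw":0},{"dp":[-0.01,0,0.44],"yaw":0},{"dp":[-0.01,0,0.46],"yaw":0},{"dp":[-0.01,0,0.46],"yaw":0}]'

```text
time_s: 2.78
tcp_pos: [0.42, 0.0322, 0.7121]
eef_rot: [179.9, 0.3, 179.9]
contact_force: [0.0, -0.1, -0.1]
gripper_width: 0.0877
gripper_force: 0.0
```

```bash
python3 -c "
from plant import get_state
s=get_state();print(s['tcp_pos'],s['eef_rot'],s['joints'])"
```

```text
[0.4200398  0.03218224 0.71210383] [179.90411573   0.27830995 179.91823952] [ 3.15257418e+01 -5.11201015e-01  3.47365912e+01  7.83361327e-02
 -1.24960489e+02 -1.21562221e+02]
```

Call:
apply_moves --targets '[{"dp":[0.04,0,0],"yaw":0},{"dp":[0.08,0,0],"yaw":0},{"dp":[0.12,0,0],"yaw":0},{"dp":[0.16,0,0],"yaw":0},{"dp":[0.2,0,0],"yaw":0},{"dp":[0.24,0,0],"yaw":0},{"dp":[0.28,0,0],"yaw":0},{"dp":[0.32,0,0],"yaw":0},{"dp":[0.36,0,0],"yaw":0},{"dp":[0.4,0,0],"yaw":0},{"dp":[0.44,0,0],"yaw":0},{"dp":[0.48,0,0],"yaw":0},{"dp":[0.5,0,0],"yaw":0},{"dp":[0.5,0,0],"yaw":0}]'

```text
time_s: 3.95
tcp_pos: [0.7604, 0.0298, 0.6051]
eef_rot: [-179.8, 1.7, -179.9]
contact_force: [0.1, 0.6, -0.8]
gripper_width: 0.0877
gripper_force: 0.0
```

```bash
python3 -c "
from plant import get_state
s=get_state();print(s['tcp_pos'],s['eef_rot'],s['joints'])"
```

```text
[0.76041907 0.02982536 0.60512975] [-179.82464943    1.71663403 -179.92587249] [  17.16779127   35.74615879   71.6300171     0.81353755 -124.29184864
 -106.62859315]
```

Call:
apply_moves --targets '[{"dp":[-0.04,0,0],"yaw":0},{"dp":[-0.08,0,0],"yaw":0},{"dp":[-0.12,0,0],"yaw":0},{"dp":[-0.16,0,0],"yaw":0},{"dp":[-0.2,0,0],"yaw":0},{"dp":[-0.2,0,0],"yaw":0},{"dp":[-0.2,0,0],"yaw":0}]'

```text
time_s: 4.53
tcp_pos: [0.5555, 0.0286, 0.6104]
eef_rot: [-180.0, 2.2, -179.9]
contact_force: [-0.5, -1.3, 2.0]
gripper_width: 0.0876
gripper_force: 0.0
```

```bash
python3 -c "
from plant import get_state
s=get_state();print(s['tcp_pos'],s['eef_rot'],s['joints'])"
```

```text
[0.55552531 0.02860555 0.6104006 ] [-179.96280028    2.15212143 -179.89615377] [  23.72688413    7.34303136   28.55793257    0.94942613 -109.25542537
 -113.29530009]
```

The commanded pose keeps the tilt it picked up at the reach limit (+2.2°, tool leaning forward), so I can build tilt up. I'll keep going high over the printer.

Call:
apply_moves --targets '[{"dp":[0.04,0,0.01],"yaw":0},{"dp":[0.08,0,0.02],"yaw":0},{"dp":[0.12,0,0.04],"yaw":0},{"dp":[0.16,0,0.06],"yaw":0},{"dp":[0.2,0,0.08],"yaw":0},{"dp":[0.4,0,0.2],"yaw":0},{"dp":[0.6,0,0.3],"yaw":0},{"dp":[0.8,0,0.4],"yaw":0},{"dp":[0.8,0,0.4],"yaw":0},{"dp":[0.8,0,0.4],"yaw":0},{"dp":[0.8,0,0.4],"yaw":0},{"dp":[0.8,0,0.4],"yaw":0}]'

```text
time_s: 5.53
tcp_pos: [0.7725, 0.024, 0.6068]
eef_rot: [-179.7, 3.7, -179.9]
contact_force: [-0.1, -0.2, 0.4]
gripper_width: 0.0878
gripper_force: 0.0
```

Call:
apply_moves --targets '[{"dp":[0.4,0,0.4],"yaw":0},{"dp":[0.4,0,0.4],"yaw":0},{"dp":[0.4,0,0.4],"yaw":0},{"dp":[0.4,0,0.4],"yaw":0},{"dp":[0.4,0,0.4],"yaw":0},{"dp":[0.4,0,0.4],"yaw":0}]'

```text
time_s: 6.03
tcp_pos: [0.7803, 0.0203, 0.6117]
eef_rot: [-179.4, 5.5, -179.9]
contact_force: [0.3, 0.6, 0.2]
gripper_width: 0.0877
gripper_force: 0.0
```

```bash
python3 -c "
from plant import get_state
s=get_state();print(s['tcp_pos'],s['eef_rot'],s['joints'])"
```

```text
[0.78031243 0.02029534 0.61174327] [-179.39663338    5.47469226 -179.91413873] [  16.710401     35.74173685   71.70945803    2.49625069 -120.86862113
 -105.27707565]
```

Call:
apply_moves --targets '[{"dp":[0.4,0,0.4],"yaw":0},{"dp":[0.4,0,0.4],"yaw":0}]'

```text
time_s: 6.2
tcp_pos: [0.7883, 0.0191, 0.618]
eef_rot: [-179.1, 7.5, -179.9]
contact_force: [-0.2, -0.1, 0.8]
gripper_width: 0.0878
gripper_force: 0.0
```

Call:
apply_moves --targets '[{"dp":[0.4,0,0.4],"yaw":0},{"dp":[0.4,0,0.4],"yaw":0}]'

```text
time_s: 6.37
tcp_pos: [0.7961, 0.0179, 0.6241]
eef_rot: [-178.9, 9.4, -179.9]
contact_force: [-1.0, -1.1, 0.2]
gripper_width: 0.0877
gripper_force: 0.0
```

Call:
apply_moves --targets '[{"dp":[0.4,0,0.0],"yaw":0},{"dp":[0.4,0,0.0],"yaw":0}]'

```text
time_s: 6.53
tcp_pos: [0.8409, 0.017, 0.5909]
eef_rot: [-178.8, 10.9, -179.8]
contact_force: [0.1, 0.8, -0.4]
gripper_width: 0.0874
gripper_force: 0.0
```

Call:
apply_moves --targets '[{"dp":[0.4,0,0.0],"yaw":0},{"dp":[0.4,0,0.0],"yaw":0}]'

```text
time_s: 6.7
tcp_pos: [0.8849, 0.0166, 0.5534]
eef_rot: [-178.6, 12.2, -179.8]
contact_force: [-0.4, -0.5, -0.1]
gripper_width: 0.0872
gripper_force: 0.0
```

Call:
apply_moves --targets '[{"dp":[0.4,0,0.0],"yaw":0}]'

```text
time_s: 6.78
tcp_pos: [0.9075, 0.0162, 0.5371]
eef_rot: [-178.4, 13.4, -179.8]
contact_force: [0.3, 0.2, -0.9]
gripper_width: 0.0875
gripper_force: 0.0
```

Call:
apply_moves --targets '[{"dp":[0.4,0,0.0],"yaw":0}]'

```text
time_s: 6.87
tcp_pos: [0.9301, 0.0158, 0.522]
eef_rot: [-178.3, 14.8, -179.7]
contact_force: [-0.0, 0.4, -0.8]
gripper_width: 0.0878
gripper_force: 0.0
```

Single-row calls give about 1.3° each. I'll keep going, biased upward and back for clearance.

Call:
apply_moves --targets '[{"dp":[0.0,0,0.4],"yaw":0},{"dp":[0.0,0,0.4],"yaw":0}]'

```text
time_s: 7.03
tcp_pos: [0.8985, 0.0164, 0.5653]
eef_rot: [-178.0, 15.4, -179.6]
contact_force: [-0.7, 0.6, 3.4]
gripper_width: 0.0875
gripper_force: 0.0
```

Call:
apply_moves --targets '[{"dp":[0.3,0,0.4],"yaw":0}]'

```text
time_s: 7.12
tcp_pos: [0.8957, 0.014, 0.5907]
eef_rot: [-177.8, 17.9, -179.7]
contact_force: [-1.7, -0.7, 2.9]
gripper_width: 0.0874
gripper_force: 0.0
```

Call:
apply_moves --targets '[{"dp":[0.3,0,0.4],"yaw":0}]'

```text
time_s: 7.2
tcp_pos: [0.8988, 0.014, 0.603]
eef_rot: [-177.7, 19.8, -179.6]
contact_force: [0.3, -0.7, -0.0]
gripper_width: 0.0875
gripper_force: 0.0
```

Call:
apply_moves --targets '[{"dp":[0.3,0,0.4],"yaw":0}]'

```text
time_s: 7.28
tcp_pos: [0.9019, 0.0141, 0.6138]
eef_rot: [-177.5, 21.4, -179.5]
contact_force: [-0.4, -0.2, 0.7]
gripper_width: 0.0883
gripper_force: 0.0
```

Call:
apply_moves --targets '[{"dp":[0.3,0,0.4],"yaw":0}]'

```text
time_s: 7.37
tcp_pos: [0.9048, 0.0139, 0.6246]
eef_rot: [-177.3, 23.0, -179.4]
contact_force: [0.5, -0.3, -0.3]
gripper_width: 0.0877
gripper_force: 0.0
```

Call:
apply_moves --targets '[{"dp":[0.3,0,0.4],"yaw":0}]'

```text
time_s: 7.45
tcp_pos: [0.908, 0.0136, 0.6357]
eef_rot: [-177.1, 24.7, -179.3]
contact_force: [-0.2, -0.4, 0.1]
gripper_width: 0.0878
gripper_force: 0.0
```

Call:
apply_moves --targets '[{"dp":[0.3,0,0.4],"yaw":0}]'

```text
time_s: 7.53
tcp_pos: [0.9112, 0.0133, 0.647]
eef_rot: [-176.8, 26.4, -179.2]
contact_force: [-0.6, 0.8, 0.2]
gripper_width: 0.0876
gripper_force: 0.0
```

Call:
apply_moves --targets '[{"dp":[0.3,0,0.4],"yaw":0}]'

```text
time_s: 7.62
tcp_pos: [0.9146, 0.013, 0.6583]
eef_rot: [-176.6, 28.1, -179.1]
contact_force: [-0.1, 0.5, -0.5]
gripper_width: 0.0879
gripper_force: 0.0
```

Call:
apply_moves --targets '[{"dp":[0.3,0,0.4],"yaw":0}]'

```text
time_s: 7.7
tcp_pos: [0.9182, 0.0126, 0.6696]
eef_rot: [-176.3, 29.8, -179.0]
contact_force: [-0.0, -0.3, -0.2]
gripper_width: 0.0877
gripper_force: 0.0
```

Call:
apply_moves --targets '[{"dp":[0.3,0,0.4],"yaw":0}]'

```text
time_s: 7.78
tcp_pos: [0.922, 0.0124, 0.6807]
eef_rot: [-176.1, 31.5, -178.8]
contact_force: [-0.6, -0.1, 0.4]
gripper_width: 0.0876
gripper_force: 0.0
```

Call:
apply_moves --targets '[{"dp":[0.3,0,0.4],"yaw":0}]'

```text
time_s: 7.87
tcp_pos: [0.926, 0.0121, 0.6918]
eef_rot: [-175.8, 33.2, -178.7]
contact_force: [-0.3, -0.8, -0.1]
gripper_width: 0.0874
gripper_force: 0.0
```

```bash
python3 -c "
from plant import get_state
s=get_state();print(s['tcp_pos'],s['eef_rot'],s['joints'])"
```

```text
[0.92604071 0.01208009 0.69178708] [-175.80844068   33.24593697 -178.679789  ] [  17.44162352   36.13615908   71.65479286   12.86433393  -94.21901591
 -102.81604483]
```

Tilt is building at 1.7° per row. Before choosing a final tilt I'll fit a quick planar model from the recorded poses, to check that the lip is reachable at that tilt.

```bash
cat > kin.py <<'E'
import numpy as np
from scipy.optimize import least_squares
D=np.deg2rad
T=[([-49.441,20.546,.682,0,-70.136],[.275,-.616,.249]),
([30.964,-3.227,-28.128,0,-65.156],[.4299,.0343,.2482]),
([31.526,-.511,34.737,0,-124.96],[.42,.0322,.7121]),
([17.168,35.746,71.63,.8,-124.292],[.7604,.0298,.6051]),
([23.727,7.343,28.558,.95,-109.255],[.5555,.0286,.6104])]
def fk(p,q):
    h,L1,L2,e,L3,d,a=p;_,j2,j3,_,j5=D(np.array(q));b=j2-j3;t=b-j5
    return np.array([a+L1*np.sin(j2)+L2*np.cos(b)+e*np.sin(b)+L3*np.cos(t),h+L1*np.cos(j2)-L2*np.sin(b)+e*np.cos(b)-L3*np.sin(t)])
def res(p):
    o=[]
    for q,x in T:
        x=np.array(x);j1=D(q[0]);rho=x[0]*np.cos(j1)+x[1]*np.sin(j1);lat=-x[0]*np.sin(j1)+x[1]*np.cos(j1)
        o+=list(fk(p,q)-[rho,x[2]])+[lat-p[5]]
    return o+[1e-3*p[6],1e-3*p[3]]
s=least_squares(res,[.35,.4,.4,0,.25,-.2,0]);p=s.x
if __name__=='__main__':
    print(p.round(3),np.abs(s.fun).max().round(4))
    d=abs(p[5])
    for x,y,z in((.56,.035,.11),(.56,.035,.28),(.42,-.323,.09),(.38,-.323,.09)):
        rho=np.sqrt(x*x+y*y-d*d)
        for tilt in(0,30,40,50,60,70,80):
            t=D(90-tilt);best=None
            for j20 in(-40,0,40):
              for j30 in(-40,0,40):
                f=lambda v:fk(p,[0,v[0],v[1],0,v[0]-v[1]-np.rad2deg(t)])-[rho,z]
                k=least_squares(f,[j20,j30],bounds=([-82,-58.2],[121,71.7]))
                j5=k.x[0]-k.x[1]-(90-tilt);e=np.linalg.norm(k.fun)
                if best is None or e<best[0]:best=(e,*k.x,j5)
            print((x,y,z),tilt,np.round(best,3))
E
python3 kin.py
```

```text
[ 0.176  0.6    0.465  0.     0.331 -0.194 -0.001] 0.0036
(0.56, 0.035, 0.11) 0 [  0.     17.373 -24.08  -48.547]
(0.56, 0.035, 0.11) 30 [  0.      8.167 -45.254  -6.579]
(0.56, 0.035, 0.11) 40 [  0.      8.474 -52.348  10.822]
(0.56, 0.035, 0.11) 50 [ 8.0000e-03  1.1749e+01 -5.8200e+01  2.9949e+01]
(0.56, 0.035, 0.11) 60 [ 5.8000e-02  1.7464e+01 -5.8200e+01  4.5664e+01]
(0.56, 0.035, 0.11) 70 [  0.097  27.565 -58.2    65.765]
(0.56, 0.035, 0.11) 80 [  0.117  42.222 -58.2    90.422]
(0.56, 0.035, 0.28) 0 [  0.      8.681 -11.232 -70.087]
(0.56, 0.035, 0.28) 30 [  0.     -5.151 -31.602 -33.549]
(0.56, 0.035, 0.28) 40 [  0.     -8.154 -38.731 -19.424]
(0.56, 0.035, 0.28) 50 [  0.     -9.652 -45.887  -3.765]
(0.56, 0.035, 0.28) 60 [  0.     -8.896 -52.952  14.056]
(0.56, 0.035, 0.28) 70 [ 1.2000e-02 -5.1410e+00 -5.8200e+01  3.3059e+01]
(0.56, 0.035, 0.28) 80 [  0.061   1.238 -58.2    49.438]
(0.42, -0.323, 0.09) 0 [  0.     16.248 -29.177 -44.575]
(0.42, -0.323, 0.09) 30 [  0.      7.833 -50.062  -2.105]
(0.42, -0.323, 0.09) 40 [  0.      8.961 -57.163  16.124]
(0.42, -0.323, 0.09) 50 [ 4.7000e-02  1.2137e+01 -5.8200e+01  3.0337e+01]
(0.42, -0.323, 0.09) 60 [  0.097  18.933 -58.2    47.133]
(0.42, -0.323, 0.09) 70 [  0.134  31.387 -58.2    69.587]
(0.42, -0.323, 0.09) 80 [  0.149  49.383 -58.2    97.583]
(0.38, -0.323, 0.09) 0 [  0.     13.649 -33.023 -43.328]
(0.38, -0.323, 0.09) 30 [  0.      5.105 -53.543  -1.351]
(0.38, -0.323, 0.09) 40 [ 2.0000e-02  5.8680e+00 -5.8200e+01  1.4068e+01]
(0.38, -0.323, 0.09) 50 [  0.076   8.447 -58.2    26.647]
(0.38, -0.323, 0.09) 60 [  0.128  15.337 -58.2    43.537]
(0.38, -0.323, 0.09) 70 [  0.167  29.516 -58.2    67.716]
(0.38, -0.323, 0.09) 80 [  0.182  51.675 -58.2    99.875]
```

Fitted to about 4 mm, the model says a forward tilt of about 30° is the limit at the lip (joint 5 range). That is enough for the finger's upper face to go under the lip edge. I'll retract, close the fingers and descend in front of the lip.

Call:
apply_moves --targets '[{"dp":[-0.04,0,0],"yaw":0},{"dp":[-0.08,0,0],"yaw":0},{"dp":[-0.12,0,0],"yaw":0},{"dp":[-0.16,0,0],"yaw":0},{"dp":[-0.2,0,0],"yaw":0},{"dp":[-0.24,0,0],"yaw":0},{"dp":[-0.28,0,0],"yaw":0},{"dp":[-0.32,0,0],"yaw":0},{"dp":[-0.36,0,0],"yaw":0},{"dp":[-0.4,0,0],"yaw":0},{"dp":[-0.44,0,0],"yaw":0},{"dp":[-0.47,0.01,0],"yaw":0},{"dp":[-0.47,0.02,0],"yaw":0},{"dp":[-0.47,0.02,0],"yaw":0}]' --grip 1 --squeeze 5

```text
time_s: 9.03
tcp_pos: [0.4536, 0.0327, 0.6926]
eef_rot: [-176.2, 33.4, -178.5]
contact_force: [-0.3, 0.9, -1.2]
gripper_width: 0.0023
gripper_force: 0.0
```

```bash
python3 -c "
from plant import get_state
s=get_state();print(s['tcp_pos'],s['eef_rot'],s['joints'])"
```

```text
[0.45356761 0.03273537 0.6926462 ] [-176.15268384   33.36648376 -178.53285829] [  51.60330095  -20.73149613   -2.74366927   27.67130189  -88.38272492
 -137.21366971]
```

Call:
apply_moves --targets '[{"dp":[0,0,-0.04],"yaw":0},{"dp":[0,0,-0.08],"yaw":0},{"dp":[0,0,-0.12],"yaw":0},{"dp":[0,0,-0.16],"yaw":0},{"dp":[0,0,-0.2],"yaw":0},{"dp":[0,0,-0.24],"yaw":0},{"dp":[0,0,-0.28],"yaw":0},{"dp":[0,0,-0.32],"yaw":0},{"dp":[0,0,-0.36],"yaw":0},{"dp":[0,0,-0.4],"yaw":0},{"dp":[0,0,-0.43],"yaw":0},{"dp":[0,0,-0.43],"yaw":0}]'

```text
time_s: 10.03
tcp_pos: [0.4632, 0.0317, 0.2727]
eef_rot: [-175.9, 31.7, -178.8]
contact_force: [-1.1, -0.3, -0.6]
gripper_width: 0.0007
gripper_force: 0.0
```

```bash
python3 -c "
from plant import get_state
s=get_state();print(s['tcp_pos'],s['eef_rot'],s['joints'])"
```

```text
[0.46321378 0.03173954 0.27274648] [-175.94051188   31.7109134  -178.83995968] [  41.39894874  -19.30700745  -58.24834291   41.93344087  -35.99335615
 -162.70450116]
```

Call:
apply_moves --targets '[{"dp":[0.02,0,-0.02],"yaw":0},{"dp":[0.03,0,-0.05],"yaw":0},{"dp":[0.035,0,-0.08],"yaw":0},{"dp":[0.035,0,-0.11],"yaw":0},{"dp":[0.035,0,-0.14],"yaw":0},{"dp":[0.035,0,-0.16],"yaw":0},{"dp":[0.035,0,-0.17],"yaw":0},{"dp":[0.035,0,-0.17],"yaw":0}]'

```text
time_s: 10.7
tcp_pos: [0.5434, 0.0342, 0.1995]
eef_rot: [-176.4, 28.5, -179.1]
contact_force: [0.3, -1.1, -0.2]
gripper_width: 0.0004
gripper_force: 0.0
```

```bash
python3 -c "
from plant import get_state
s=get_state();print(s['tcp_pos'],s['eef_rot'],s['joints'])"
```

```text
[0.54336867 0.0341694  0.1995084 ] [-176.44567905   28.51742417 -179.06527263] [  24.7463943    -3.35842647  -58.19581921   55.82638969  -17.52273789
 -166.03777457]
```

The arm drifted forward on the joint-3 limit. The tilt direction (+x) is out of the arm's plane at this spot. Turning it about +16° and working at y ≈ -0.06 under the lip puts the wrist in plane.

Call:
apply_moves --targets '[{"dp":[-0.01,-0.02,0.03],"yaw":4},{"dp":[-0.02,-0.04,0.03],"yaw":8},{"dp":[-0.03,-0.06,0.03],"yaw":12},{"dp":[-0.04,-0.08,0.03],"yaw":16},{"dp":[-0.04,-0.1,0.03],"yaw":16},{"dp":[-0.04,-0.1,0.03],"yaw":16},{"dp":[-0.04,-0.1,0.03],"yaw":16}]'

```text
time_s: 11.28
tcp_pos: [0.5021, -0.0658, 0.2305]
eef_rot: [-176.6, 28.6, -163.0]
contact_force: [0.2, -0.5, -0.5]
gripper_width: 0.0006
gripper_force: 0.0
```

```bash
python3 -c "
from plant import get_state
s=get_state();print(s['tcp_pos'],s['eef_rot'],s['joints'])"
```

```text
[ 0.50214448 -0.06579259  0.23047164] [-176.58198784   28.63331376 -162.96609943] [ 17.25165723  -9.76205662 -45.56944529   8.11617837 -25.79616503
 -97.50811156]
```

Call:
apply_moves --targets '[{"dp":[0.0,0,-0.03],"yaw":0},{"dp":[0.0,0,-0.06],"yaw":0},{"dp":[0.0,0,-0.09],"yaw":0},{"dp":[0.0,0,-0.11],"yaw":0},{"dp":[0.0,0,-0.13],"yaw":0},{"dp":[0.0,0,-0.13],"yaw":0},{"dp":[0.0,0,-0.13],"yaw":0}]'

```text
time_s: 11.87
tcp_pos: [0.5047, -0.0725, 0.1055]
eef_rot: [-178.0, 28.0, -163.1]
contact_force: [1.1, 0.4, -0.3]
gripper_width: 0.0004
gripper_force: 0.0
```

Run:
```python
from h import *
c=cap('side');s=get_state();print(s['tcp_pos'],s['eef_rot'],s['joints'])
cv2.imwrite('pics/d.png',cv2.resize(c['image'][130:300,140:350][:,:,::-1],(741,600),interpolation=cv2.INTER_CUBIC))
```

```text
[ 0.50507702 -0.07221453  0.10643481] [-177.99784691   28.13623806 -163.06715162] [  13.46542488    3.33694172  -57.06640403   14.6396756    -1.44410965
 -101.57790504]
```

View pics/d.png

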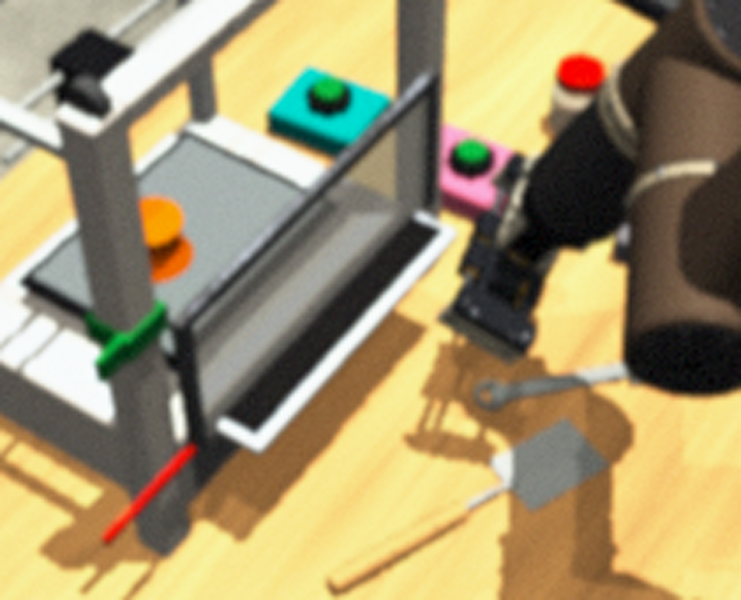

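The crop shows the closed fingertips just in front of the lip near its right end, about (500,330), with nothing touching. Next I go forward beneath the lip.

Call:
apply_moves --targets '[{"dp":[0.01,0.005,-0.005],"yaw":0},{"dp":[0.02,0.01,-0.005],"yaw":0},{"dp":[0.03,0.015,-0.005],"yaw":0},{"dp":[0.037,0.015,-0.005],"yaw":0},{"dp":[0.037,0.015,-0.005],"yaw":0}]'

```text
time_s: 12.33
tcp_pos: [0.54, -0.059, 0.1001]
eef_rot: [-178.3, 27.7, -163.1]
contact_force: [-6.8, 3.2, -2.2]
gripper_width: 0.0005
gripper_force: 3.8
```

Touching the lip's lower edge already (lip pushes back and down). I'll start raising gently.

Call:
apply_moves --targets '[{"dp":[0,0,0.003],"yaw":0},{"dp":[0,0,0.006],"yaw":0},{"dp":[0,0,0.009],"yaw":0},{"dp":[0,0,0.012],"yaw":0},{"dp":[0,0,0.016],"yaw":0},{"dp":[0,0,0.02],"yaw":0},{"dp":[0,0,0.024],"yaw":0},{"dp":[0,0,0.028],"yaw":0},{"dp":[0,0,0.032],"yaw":0},{"dp":[0,0,0.036],"yaw":0},{"dp":[0,0,0.04],"yaw":0}]'

```text
time_s: 13.25
tcp_pos: [0.5399, -0.0592, 0.1405]
eef_rot: [-178.3, 27.8, -163.2]
contact_force: [-5.0, 1.3, -3.4]
gripper_width: 0.0006
gripper_force: 3.2
```

```bash
cat >> h.py <<'E'
def ptr():
    c=cap('side');im=c['image'].astype(int);W=world(c);R,G,B=[im[...,i] for i in range(3)]
    def md(m,box):
        u0,v0,u1,v1=box;k=np.zeros_like(m);k[v0:v1,u0:u1]=m[v0:v1,u0:u1]
        return k
    red=md((R>120)&(R>2*G)&(R>2*B),(140,120,215,300));g=md((G>40)&(G>1.6*R)&(G>1.3*B),(155,205,200,245))
    out=[]
    for m in(red,g):
        P=W[m];v,u=np.nonzero(m);P=P[(P[:,2]>.05)]
        out.append((len(P),u.mean().round(1),v.mean().round(1),np.median(P,0).round(4),np.percentile(P[:,2],[10,90]).round(4)))
    return c,out
E
python3 - <<'E'
from h import *
c,o=ptr();print(*o,sep='\n');s=get_state();print(s['tcp_pos'],s['eef_rot'],s['joints'],s['contact_force'])
cv2.imwrite('pics/e.png',cv2.resize(c['image'][130:300,140:350][:,:,::-1],(741,600),interpolation=cv2.INTER_CUBIC))
E
```

```text
(200, np.float64(182.9), np.float64(241.7), array([0.6   , 0.2433, 0.1624]), array([0.1405, 0.1703]))
(210, np.float64(175.2), np.float64(225.3), array([0.6067, 0.261 , 0.2963]), array([0.2829, 0.3016]))
[ 0.54009756 -0.05912716  0.14126796] [-178.3001107    27.84145286 -163.14216619] [ 14.94618305   2.74486292 -46.59660413   3.64113366 -12.80510376
 -91.8603484 ] [-7.96654465 -0.07160898  0.870722  ]
```

View pics/e.png

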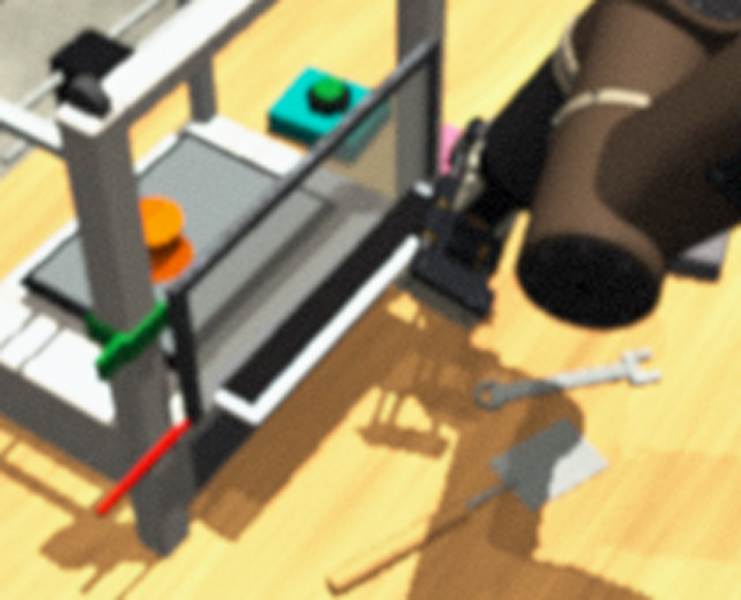

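The window rides on the fingers and the pointer is up about 33 mm, at crop (145,465), with about 125 mm still to go. I continue by 100 mm.

Call:
apply_moves --targets '[{"dp":[0,0,0.004],"yaw":0},{"dp":[0,0,0.01],"yaw":0},{"dp":[0,0,0.016],"yaw":0},{"dp":[0,0,0.022],"yaw":0},{"dp":[0,0,0.028],"yaw":0},{"dp":[0,0,0.034],"yaw":0},{"dp":[0,0,0.04],"yaw":0},{"dp":[0,0,0.046],"yaw":0},{"dp":[0,0,0.052],"yaw":0},{"dp":[0,0,0.058],"yaw":0},{"dp":[0,0,0.064],"yaw":0},{"dp":[0,0,0.07],"yaw":0},{"dp":[0,0,0.076],"yaw":0},{"dp":[0,0,0.082],"yaw":0},{"dp":[0,0,0.088],"yaw":0},{"dp":[0,0,0.094],"yaw":0},{"dp":[0,0,0.098],"yaw":0},{"dp":[0,0,0.1],"yaw":0}]'

```text
time_s: 14.8
tcp_pos: [0.54, -0.0592, 0.241]
eef_rot: [-178.3, 27.8, -163.2]
contact_force: [-7.3, 0.5, -3.2]
gripper_width: 0.0003
gripper_force: 4.1
```

Run:
```python
from h import *
c,o=ptr();print(*o,sep='\n');s=get_state();print(s['tcp_pos'],s['eef_rot'],s['contact_force'])
im=c['image'].astype(int);W=world(c);R,G,B=[im[...,i] for i in range(3)]
red=(R>120)&(R>3*G)&(R>3*B)
v,u=np.nonzero(red)
k=(u>140)&(u<215)&(v<260)&(v>150)
for a,b in list(zip(u[k],v[k]))[::6]: print(a,b,W[b,a].round(3),end='; ')
cv2.imwrite('pics/f.png',cv2.resize(c['image'][160:280,140:260][:,:,::-1],(600,600),interpolation=cv2.INTER_CUBIC))
```

```text
(160, np.float64(177.0), np.float64(234.4), array([0.5972, 0.2578, 0.267 ]), array([0.1434, 0.2707]))
(202, np.float64(175.0), np.float64(225.6), array([0.6068, 0.2617, 0.2961]), array([0.2832, 0.3011]))
[ 0.54012371 -0.05912832  0.24118626] [-178.31796708   27.86253448 -163.15966456] [-9.57746135  0.07976826 -1.17018066]
189 225 [0.597 0.221 0.27 ]; 189 227 [0.593 0.226 0.269]; 184 229 [0.606 0.232 0.258]; 184 230 [0.598 0.241 0.268]; 184 231 [0.596 0.244 0.268]; 184 232 [0.592 0.248 0.272]; 184 233 [0.593 0.248 0.267]; 178 235 [0.608 0.255 0.255]; 178 236 [0.598 0.266 0.269]; 178 237 [0.596 0.268 0.269]; 178 238 [0.594 0.271 0.269]; 178 239 [0.593 0.272 0.267]; 172 241 [0.63 0.26 0.22]; 173 242 [0.596 0.288 0.268]; 171 244 [0.597 0.295 0.267]; 169 246 [0.597 0.303 0.266]; 167 248 [0.595 0.312 0.27 ]; 163 250 [0.721 0.222 0.073]; 163 251 [0.597 0.326 0.271]; 164 252 [0.594 0.325 0.268];
```

View pics/f.png

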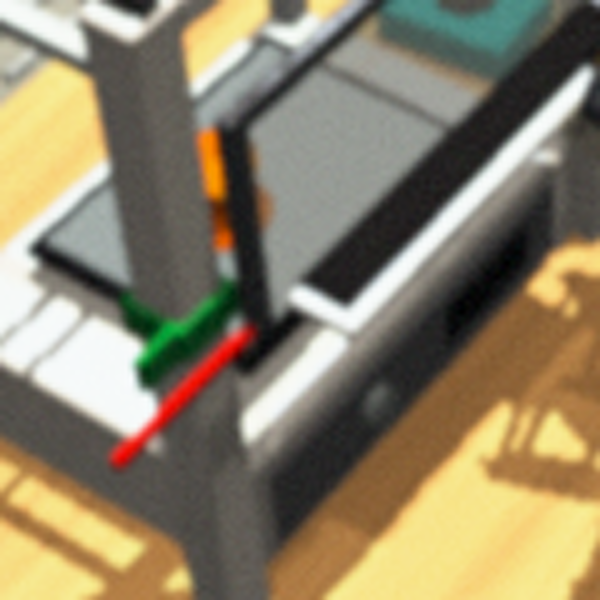

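The pointer is now just below the band: pointer centre about crop (185,395), band front about (185,335). I'll get the band's edges and finish.

Run:
```python
from h import *
for n,box in(('side',(155,205,200,245)),('top',(135,140,180,165))):
    c=dict(np.load(n+'0.npz'));im=c['image'].astype(int);W=world(c);R,G,B=[im[...,i] for i in range(3)]
    g=(G>40)&(G>1.6*R)&(G>1.3*B);u0,v0,u1,v1=box
    m=np.zeros_like(g);m[v0:v1,u0:u1]=g[v0:v1,u0:u1];P=W[m];P=P[P[:,2]>.2]
    top=P[P[:,2]>.297];print(n,len(P),np.histogram(P[:,2],np.arange(.268,.312,.003)))
```

```text
side 202 (array([ 0,  0,  1,  1, 15, 18, 25, 15, 20, 32, 48, 25,  2,  0]), array([0.268, 0.271, 0.274, 0.277, 0.28 , 0.283, 0.286, 0.289, 0.292,
       0.295, 0.298, 0.301, 0.304, 0.307, 0.31 ]))
top 106 (array([ 0,  0,  0,  0,  0,  1,  4,  8,  9, 21, 48, 13,  1,  0]), array([0.268, 0.271, 0.274, 0.277, 0.28 , 0.283, 0.286, 0.289, 0.292,
       0.295, 0.298, 0.301, 0.304, 0.307, 0.31 ]))
```

Band 0.279–0.300, so its centre is about 0.289; the pointer centre is about 0.267. Raise 22 mm, then drop back away from the lip.

Call:
apply_moves --targets '[{"dp":[0,0,0.003],"yaw":0},{"dp":[0,0,0.007],"yaw":0},{"dp":[0,0,0.011],"yaw":0},{"dp":[0,0,0.015],"yaw":0},{"dp":[0,0,0.018],"yaw":0},{"dp":[0,0,0.02],"yaw":0},{"dp":[0,0,0.022],"yaw":0},{"dp":[0,0,0.022],"yaw":0}]'

```text
time_s: 15.52
tcp_pos: [0.5401, -0.0591, 0.2629]
eef_rot: [-178.3, 27.9, -163.2]
contact_force: [-8.4, 1.4, -0.7]
gripper_width: 0.0005
gripper_force: 4.2
```

Call:
apply_moves --targets '[{"dp":[-0.004,-0.001,-0.002],"yaw":0},{"dp":[-0.012,-0.003,-0.006],"yaw":0},{"dp":[-0.022,-0.005,-0.01],"yaw":0},{"dp":[-0.032,-0.01,-0.015],"yaw":0},{"dp":[-0.04,-0.01,-0.015],"yaw":0},{"dp":[-0.04,-0.01,-0.015],"yaw":0},{"dp":[-0.04,-0.01,-0.015],"yaw":0},{"dp":[-0.04,-0.01,-0.015],"yaw":0}]'

```text
time_s: 16.18
tcp_pos: [0.5027, -0.0686, 0.2495]
eef_rot: [-178.2, 28.2, -163.1]
contact_force: [0.8, 0.1, -0.0]
gripper_width: 0.0004
gripper_force: 0.0
```

Run:
```python
from h import *
c,o=ptr();print(*o,sep='\n');s=get_state();print(s['tcp_pos'],s['eef_rot'],s['contact_force'])
im=c['image'].astype(int);W=world(c);R,G,B=[im[...,i] for i in range(3)]
red=(R>120)&(R>3*G)&(R>3*B);P=W[red];P=P[(P[:,1]>.2)&(P[:,2]>.2)&(P[:,0]<.602)];print(len(P),np.percentile(P[:,2],[5,50,95]))
b=get_state()
# button again + pod, both views
for n,box in(('side',(315,175,350,210)),('top',(350,215,380,250))):
    c=cams.capture(n);im=c['image'].astype(int);W=world(c);R,G,B=[im[...,i] for i in range(3)]
    g=(G>40)&(G>1.6*R)&(G>1.3*B);u0,v0,u1,v1=box
    P=W[v0:v1,u0:u1][g[v0:v1,u0:u1]];P=P[P[:,2]>.04];
    if len(P):print(n,len(P),P[P[:,2]>.055].mean(0),np.percentile(P[:,2],[10,50,90]))
cv2.imwrite('pics/j.png',cv2.resize(cams.capture('side')['image'][160:280,140:260][:,:,::-1],(600,600),interpolation=cv2.INTER_CUBIC))
```

```text
(148, np.float64(177.2), np.float64(228.3), array([0.5968, 0.2609, 0.2895]), array([0.2802, 0.2931]))
(140, np.float64(173.7), np.float64(224.5), array([0.6083, 0.262 , 0.2988]), array([0.2906, 0.3016]))
[ 0.50279883 -0.06853889  0.24933391] [-178.25543005   28.15662827 -163.06631207] [ 0.12081036 -0.68856421  0.16855204]
100 [0.28650157 0.29041126 0.29421835]
top 104 [ 0.41888335 -0.32147457  0.05811364] [0.0526546  0.05691357 0.06059452]
```

View pics/j.png

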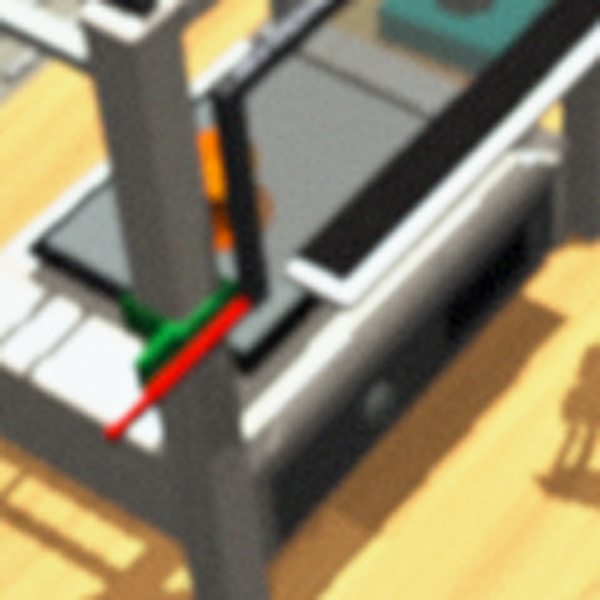

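The pointer centre is about 0.289, level with the band: it lies across the band's front at crop (190,350) and stands still with the fingers off. Now over the grey pod's button at (0.418, -0.321, top ≈ 0.058), turning the tilt into the arm's plane.

Call:
apply_moves --targets '[{"dp":[-0.02,-0.02,0],"yaw":-3},{"dp":[-0.04,-0.045,0],"yaw":-6},{"dp":[-0.06,-0.075,0],"yaw":-10},{"dp":[-0.07,-0.105,0],"yaw":-14},{"dp":[-0.08,-0.135,0],"yaw":-18},{"dp":[-0.085,-0.165,0],"yaw":-22},{"dp":[-0.085,-0.195,-0.01],"yaw":-26},{"dp":[-0.085,-0.225,-0.03],"yaw":-30},{"dp":[-0.085,-0.25,-0.06],"yaw":-34},{"dp":[-0.085,-0.252,-0.09],"yaw":-34},{"dp":[-0.085,-0.252,-0.11],"yaw":-34},{"dp":[-0.085,-0.252,-0.11],"yaw":-34}]'

```text
time_s: 17.38
tcp_pos: [0.4141, -0.3199, 0.1333]
eef_rot: [-178.3, 27.5, 162.9]
contact_force: [-1.5, 0.2, -1.5]
gripper_width: 0.0003
gripper_force: 0.0
```

```bash
python3 -c "
from plant import get_state
s=get_state();print(s['tcp_pos'],s['eef_rot'],s['joints'],s['contact_force'])"
```

```text
[ 0.41406177 -0.31993624  0.13333433] [-178.27417142   27.54815489  162.90269969] [ -16.34153553    1.14249846  -56.23036546   22.17230095   -5.50614786
 -112.75036098] [-1.46768592  0.23402707 -1.45606335]
```

Call:
apply_moves --targets '[{"dp":[0.003,0,-0.01],"yaw":0},{"dp":[0.004,0,-0.02],"yaw":0},{"dp":[0.004,0,-0.03],"yaw":0},{"dp":[0.004,0,-0.035],"yaw":0},{"dp":[0.004,0,-0.037],"yaw":0},{"dp":[0.004,0,-0.037],"yaw":0}]'

```text
time_s: 17.88
tcp_pos: [0.4208, -0.3246, 0.1068]
eef_rot: [-179.5, 27.7, 162.9]
contact_force: [0.9, -0.2, 0.3]
gripper_width: 0.0002
gripper_force: 0.0
```

```bash
python3 -c "
from plant import get_state
s=get_state();print(s['tcp_pos'],s['eef_rot'],s['joints'],s['contact_force'])"
```

```text
[ 0.42080393 -0.32461109  0.10682763] [-179.48970978   27.67976186  162.86644862] [ -16.84200894    5.25220084  -54.75382527   15.57822788   -2.40506955
 -105.8233647 ] [ 0.91504356 -0.24888099  0.28909422]
```

Call:
apply_moves --targets '[{"dp":[-0.002,0.003,-0.005],"yaw":0},{"dp":[-0.003,0.004,-0.01],"yaw":0},{"dp":[-0.003,0.004,-0.015],"yaw":0},{"dp":[-0.003,0.004,-0.018],"yaw":0},{"dp":[-0.003,0.004,-0.02],"yaw":0}]'

```text
time_s: 18.3
tcp_pos: [0.4163, -0.3236, 0.0876]
eef_rot: [180.0, 27.6, 162.9]
contact_force: [-0.3, 0.6, 0.2]
gripper_width: 0.0005
gripper_force: 0.0
```

```bash
python3 -c "
from plant import get_state
s=get_state();print(s['tcp_pos'],s['eef_rot'],s['joints'],s['contact_force'])"
```

```text
[ 0.41634882 -0.32360785  0.08763693] [179.98634361  27.55031141 162.89358845] [ -16.73083407    7.41961324  -54.09417719    9.70098285   -0.94990424
 -100.03266467] [-0.29749611  0.60135419  0.21756059]
```

Just above the button. I'll press down in small steps.

Call:
apply_moves --targets '[{"dp":[0.001,0,-0.003],"yaw":0},{"dp":[0.001,0,-0.006],"yaw":0},{"dp":[0.001,0,-0.008],"yaw":0},{"dp":[0.001,0,-0.01],"yaw":0},{"dp":[0.001,0,-0.01],"yaw":0}]'

```text
time_s: 18.72
tcp_pos: [0.4174, -0.3245, 0.0778]
eef_rot: [179.9, 27.5, 162.9]
contact_force: [-0.7, 2.3, 3.3]
gripper_width: 0.0006
gripper_force: 1.5
```

Call:
apply_moves --targets '[{"dp":[0,0,-0.001],"yaw":0},{"dp":[0,0,-0.002],"yaw":0},{"dp":[0,0,-0.003],"yaw":0},{"dp":[0,0,-0.004],"yaw":0},{"dp":[0,0,-0.004],"yaw":0}]'

```text
time_s: 19.13
tcp_pos: [0.4175, -0.3246, 0.0742]
eef_rot: [179.8, 27.6, 162.9]
contact_force: [-1.7, 4.1, 8.7]
gripper_width: 0.0006
gripper_force: 4.7
```

Force 8.7 N exceeds the 5 N full-down force, so the button is bottomed. I let go and retreat.

Call:
apply_moves --targets '[{"dp":[0,0,0.005],"yaw":0},{"dp":[0,0,0.015],"yaw":0},{"dp":[0,0,0.035],"yaw":0},{"dp":[0,0,0.06],"yaw":0},{"dp":[0,0,0.09],"yaw":0},{"dp":[0,0,0.11],"yaw":0},{"dp":[0,0,0.11],"yaw":0},{"dp":[0,0,0.11],"yaw":0},{"dp":[0,0,0.11],"yaw":0}]'

```text
time_s: 19.88
tcp_pos: [0.4164, -0.3243, 0.1832]
eef_rot: [179.8, 27.5, 162.9]
contact_force: [-0.9, -0.3, -0.7]
gripper_width: 0.0007
gripper_force: 0.0
```

Run:
```python
from h import *
c,o=ptr();print(*o,sep='\n');s=get_state();print(s['tcp_pos'],s['contact_force'],s['qd'])
im=c['image'].astype(int);W=world(c);R,G,B=[im[...,i] for i in range(3)]
red=(R>120)&(R>3*G)&(R>3*B);P=W[red];P=P[(P[:,1]>.2)&(P[:,2]>.2)&(P[:,0]<.602)];print(np.percentile(P[:,2],[5,50,95]))
t=cams.capture('top');a=np.load('top0.npz')['image']
cv2.imwrite('pics/z.png',np.hstack([cv2.resize(x[120:300,80:430][:,:,::-1],(400,206)) for x in(a,t['image'])]))
```

```text
(148, np.float64(177.4), np.float64(228.2), array([0.5965, 0.2616, 0.2899]), array([0.2813, 0.2928]))
(142, np.float64(173.5), np.float64(224.5), array([0.6084, 0.2615, 0.2984]), array([0.2907, 0.3016]))
[ 0.41619495 -0.32430515  0.18261622] [-1.35170659  0.49478364 -0.14947057] [-0.04000283  0.74850467 -0.02133741  0.19440765  0.0458979  -0.07206275]
[0.28536295 0.29058436 0.29358828]
```

View pics/z.png

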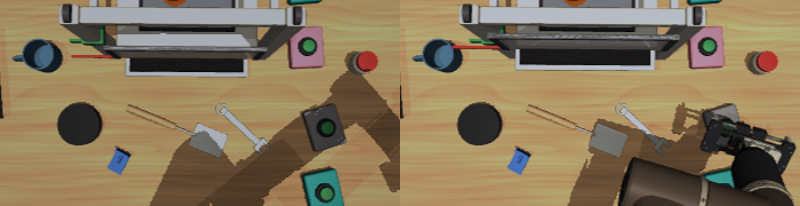

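The before and after top views show the bystanders in place. The window is at its mark and the gripper is clear above the pod, so I'm handing in.

```bash
python3 -c "
from plant import r
print(r.close_job())"
```

```text
the job is handed in; nothing more can be done
None
```

The window stands with its pointer level with the green band (both centres measured at about 0.289 m), the grey pod's start button was pressed to its stop and let go, and the job is handed in; no verdict came back. To get the fingers under the lip I tilted the tool about 28° by driving the arm against its reach limit, because the moves allow only shifts and yaw.

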